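# Shut and lock the filter hatch of the screen-separating machine

## Robot

A 6-joint arm with a two-finger parallel gripper is mounted at the origin on the work surface. World frame = base frame: x ahead of the robot, y to its left, z up, the work surface at z = 0. Lengths are in m, angles in rad, forces in N, time in s.
With the tool pointing down it reaches from about 0.35 to 0.85 m from the base axis. Payload 8.1 kg.
Tool frame: the origin (TCP) lies on the mounting face of the last link; the fingertips stand 186 mm ahead of it and the grasp point (between the pads) lies 167 mm ahead of it; z points along the fingers, y is the line along which they close (so a half turn about z gives the same grasp; the last joint's range is limited). The gripper opens to 93 mm and grips with 3 to 60 N. Pads are 15 mm wide; open, the fingers measure 128 mm over their backs; the gripper's body (75 mm by 188 mm) begins 65 mm behind the grasp point.
Start: joints at [1.173, 0.13, 1.488, -0, 1.523, -0.085], TCP at [0.185, 0.571, 0.405] pointing down, gripper open.
Joint ranges: [-2.96, 2.96], [-0.89, 2.26], [0.02, 2.5], [-1.34, 4.48], [0, 2.73], [-2.66, 2.66]. Speed limits (rad/s): [2.39, 2.39, 2.79, 3.14, 3.14, 3.14].

## Interface

Orientations are given as a rotation vector (axis times angle).
In Python, from plant import read_state, read_camera, camera_params, close_job gives the robot as it stands. The module is installed in compiled form; this text tells all that it offers.
- The arm moves only by the tool servo_tool, never from a script. Its argument "increments" is a list of rows, each an object with "slide": the shift along the tool's x, y, z in mm, a list of three; "dr": the turn, a rotation vector about the tool's x, y, z in rad, a list of three; "jaw": the closure, from 0 (fully open) to 1 (shut). In form: [{"slide": [x, y, z], "dr": [ax, ay, az], "jaw": jaw}, ...]. A call has 1 to 20 rows; each row is the pose to reach, as a shift and turn from the pose commanded when the call began, along the tool's axes at that moment; what a row does not reach only later rows make up. A row lasts 1/10 s, in which the tool goes at most 50 mm and 8.59 degrees, less where a joint would pass 70% of its speed; a pose out of reach is approached as far as the arm can. A call with a gripper value outside its range is refused whole. The fingers move at their own pace and stop on an object; "force" is the grip in N (left out, the last holds). Time passes only in rows, so rows that repeat a pose let the fingers close. It gives the time, the measured TCP pose, the force, the opening and the grip force at its end, in the units of the state.
- read_state(): the state, without advancing time (a new reading comes with each control period).
- read_camera(name): name is "side" or "top" or "wrist"; returns (picture, depth): 480x640x3 uint8, red, green, blue; 480x640 float32, m along the optical axis (not along the pixel's ray), 0 where there is no reading.
- camera_params(name): a dict with "fx", "fy", "cx", "cy" (pixels), "rvec" (rotation vector, rad) and "tvec" (3), from world to camera coordinates, as OpenCV has them. Camera axes: x right, y down, z forward; pixel columns grow to the right and rows downward; lengths in m; the calibration is good to about 2 mm. The wrist camera is an equidistant fisheye: a pixel r from the principal point sees the ray r / f radians off the axis. A picture is of the moment at which its call begins: read the wrist's pose just before it. camera_params takes no time and is no camera call; for the wrist camera it gives the pose at the moment of the call.
- close_job(): hands the job in; it is judged then, once.
The state is a dict: "t": time; "q": joint angles; "dq": joint speeds; "joint_torque": joint torques, N m; "tool_pos": TCP position; "orientation": TCP orientation; "force": force on the tool from outside, world axes, zero at the start; "wrist_torque": the same for the moment, N m; "opening": finger opening in m; "gripper_force": force on a finger pad.
Only numpy, scipy, OpenCV 4.12 (cv2) and the standard library are available. Lean on these libraries where they do the work, as an engineer would, in place of code of your own. Each camera call takes 0.05 s, during which the arm holds its last target. There are 200 camera calls.

## Task

The filter hatch on top of the screen-separating machine stands ajar. Push it fully shut with your fingertips, and only then put a fingertip in the slot of its quarter-turn dial and turn the dial clockwise (seen from above) to its stop, so that the slot lines up with the two lock marks on the hatch. Do not lift the hatch and leave the other things on the desk and on the machine where they are; finish with the hatch shut and locked and your hand clear of everything.

Things in the scene. Friction and masses are not known exactly. Their poses are not given: they have to be found in the camera images.
- machine: Screen-separating machine, a brown steel box 230 (x, front to back) x 360 (y) x 90 mm high, fixed on the desk. Origin: centre of its underside; +x to its back, +y to its left. Left half: pale warm plate, top 96 mm above the desk, with a phone screen and a battery on it, and rails up to 106 mm along its front and back edges. Right half: a well covered by the hatch.
- hatch (a joint): Hatch opening angle, rad: 0 = fully shut (hard stop), grows as its front edge rises; starts at 0.25 to 0.6. The hatch is an aluminium panel 185 mm front to back x 172 mm wide x 6 mm thick, hinged along its back edge; shut, its upper face is level, 96 mm above the desk. A stiff hinge holds it at any angle; 1 to 3 N pressed down near the front edge closes it.
- hatch_hinge (a point): Middle of the hatch's hinge line (back edge, panel underside), fixed at x +85, y -85, z +90 mm of the machine's frame; the hinge line runs along the machine's y. The point's frame turns with the hatch: the panel extends 185 mm along its own -x.
- hatch_lip (a point): Place to push: on the hatch's upper face, 19 mm behind the free front edge and midway across; 166 mm along -x and 6 mm along z of hatch_hinge's frame. It is the middle of a clear strip 40 mm deep in front of the dial. z is normal to the panel.
- dial (a joint): Turn of the quarter-turn dial on the hatch, rad: 0 = unlocked, slot along the hinge line (machine's y); 1.571 = locked (hard stop), slot front to back (machine's x), in line with two small dark dashes on the hatch 61 mm before and behind the axis. Grows clockwise from above; starts at 0 to 0.35. Stays where it is left; turning takes about 0.12 N m (4 N at 30 mm from the axis).
- dial_slot (a point): On the dial's axis at its slot's floor; y runs along the slot, z up the axis. The dial: a round grey disc 100 mm across, top 25 mm above the hatch's face, axis 95 mm in front of the hinge line, midway across. Its slot, 40 mm wide, 20 mm deep, crosses its full width through the axis, open at both ends, between two half-moon blocks. The floor is 101 mm above the desk when shut.
- screen: removed phone screen assembly, black slab 142 x 70 x 8 mm, lying on the machine's warm plate. Leave it where it is. Origin: centre of its underside.
- driver: screwdriver 130 mm long, lying on the desk beside the machine's left side. Leave it where it is. Origin on the tool, its length along its x.
- sucker: black rubber suction cup, 56 mm across the foot, 40 mm high, on the desk just beside the machine's right side. Leave it where it is. Origin: centre of its underside.
- tin: small steel bowl, 70 mm across, 30 mm high, on the desk. Leave it where it is. Origin: centre of its underside.
- jar: amber jar with white cap, 48 mm across, 70 mm high, on the desk. Leave it where it is. Origin: centre of its underside.
- battery: flat steel-dark battery pack 85 x 35 x 10 mm, on the warm plate between the screen and the hatch. Leave it where it is. Origin: centre of its underside.

How it is judged:
On the way, in this order (a step that is already met when the one before it is completed fails the run):
1. the hatch is pushed fully shut (within 0.03 rad) while the dial is still unlocked (below 0.6 rad) (value of joint hatch below 0.03 rad and value of joint dial below 0.6 rad), for 0.1 s.
2. with the hatch shut, the fingers turn the dial past half way (value of joint hatch below 0.05 rad and value of joint dial above 0.8 rad and contact force between the fingers and dial above 0.3 N).
At the end, for the whole second after the job is handed in: the hatch is shut (joint below 0.03 rad), the dial is locked (joint above 1.45 rad, of 1.571), and both are at rest (value of joint hatch below 0.03 rad and value of joint dial above 1.45 rad and velocity of joint each of dial, hatch below 0.05 rad/s); the robot touches nothing.
It fails at once if the dial is turned past 0.6 rad while the hatch is open by more than 0.08 rad (the cam would miss the frame) (value of joint hatch above 0.08 rad and value of joint dial above 0.6 rad).
It fails at once if the hatch is lifted open beyond 0.75 rad (value of joint hatch above 0.75 rad).
It fails at once if one of the loose things (screen, driver, sucker, tin, jar, battery) is moved more than 25 mm (distance of any of screen, driver, sucker, tin, jar, battery from where it was at the start of the episode above 0.025 m).
It also fails if it takes over 48 s, if anything falls off the work surface, if the arm or the gripper's body presses on something with over 40 N, if the wrist force passes 120 N, or if a joint passes its speed limit or range.

## Working session

There is one attempt and no reset: what is moved stays moved. The work goes in short steps, Python scripts to look and compute and a tool call to move; the robot and the scene stay as the last step left them, time stands still between calls to the robot, and variables do not carry over. Pictures are saved under pics/ and viewed, at most 10 in all, crops included, and the job is handed in when it is done.

Besides the shell and the picture viewer there is one more tool, called after ">>>" as name(argument=value, ...), one argument or row to a line, values as JSON. servo_tool: Moves the arm, as the interface text tells. Its arguments: {"type":"object","properties":{"increments":{"type":"array"},"force":{"type":"number"}},"required":["increments"]}

```bash
mkdir -p pics; cat > h.py <<'E'
import numpy as np, cv2
from scipy.spatial.transform import Rotation as R
from plant import read_state, read_camera, camera_params, close_job
def grab(name,tag):
    p=camera_params(name); im,d=read_camera(name)
    cv2.imwrite(f'pics/{tag}.png',im[:,:,::-1]); np.savez(f'{tag}.npz',d=d,im=im,**{k:np.array(v) for k,v in p.items()})
def world(tag,u,v,z=None):
    f=np.load(f'{tag}.npz'); d=f['d']
    Rm=R.from_rotvec(f['rvec']).as_matrix(); t=f['tvec'].ravel()
    zz=d[int(v),int(u)]
    ray=np.array([(u-f['cx'])/f['fx'],(v-f['cy'])/f['fy'],1])
    return Rm.T@(ray*zz-t)
E
python3 - <<'E'
from h import *
grab('top','top1'); grab('side','side1')
s=read_state(); print(s['t'],s['tool_pos'],s['orientation'],s['force'])
for c in('top','side'):
    p=camera_params(c); print(p, (-R.from_rotvec(p['rvec']).as_matrix().T@np.ravel(p['tvec'])))
E
```

```text
0.1 [0.1845542  0.57069486 0.40379491] [-4.89310836e-01 -3.10288025e+00  2.53093350e-03] [-0.20945461 -0.44548535  0.09789493]
{'fx': 472.1428376457995, 'fy': 472.1428376457995, 'cx': 320.93645702351097, 'cy': 243.23507674929428, 'rvec': array([ 2.14363903, -2.12701888,  0.21104678]), 'tvec': array([6.97986209e-05, 6.10618006e-01, 1.01842076e+00])} [0.41888096 0.02287938 1.11087825]
{'fx': 583.2771706969063, 'fy': 583.2771706969063, 'cx': 318.48589349775654, 'cy': 239.71986786831815, 'rvec': array([ 2.3701325 , -0.48120232,  0.1819018 ]), 'tvec': array([-0.53166977,  0.2376722 ,  1.46333828])} [ 0.18006287 -0.94490434  1.24709779]
```

View pics/top1.png

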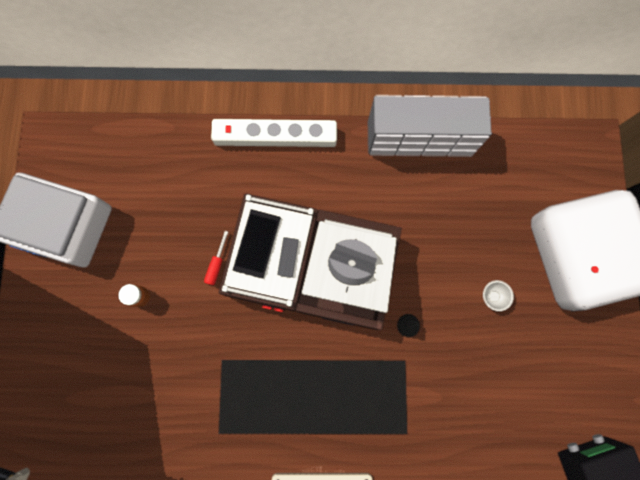

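View pics/side1.png

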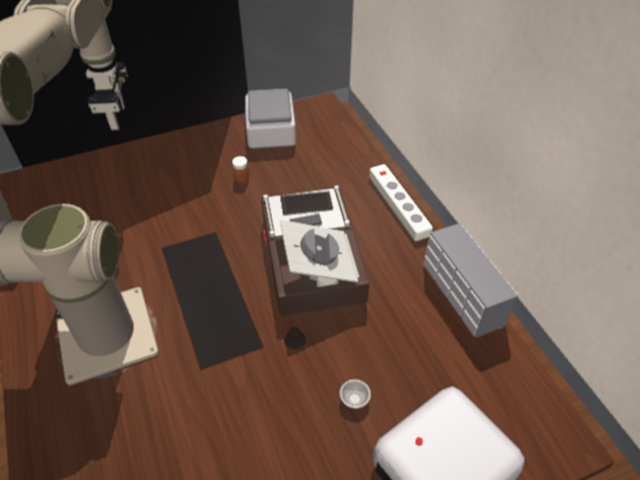

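The top view shows the machine centred at about (315,262), slightly yawed. Its plate corners are near (248,198), (313,210), (224,293) and (290,303). The hatch is ajar with the dial at (352,262), and the sucker is at (409,325). The side view agrees.

```bash
python3 - <<'E'
from h import *
im=cv2.imread('pics/top1.png')[180:340,200:420]
cv2.imwrite('pics/c1.png',cv2.resize(im,None,fx=3.6,fy=3.6,interpolation=cv2.INTER_CUBIC))
f=np.load('top1.npz')
# hatch plane: white panel pixels
P=[world('top1',u,v) for u in range(305,400) for v in range(215,318) if f['im'][v,u].min()>190]
P=np.array(P); 
for _ in range(5):
    c=np.median(P,0) if _==0 else P.mean(0); n=np.linalg.svd(P-P.mean(0),full_matrices=False)[2][2]; n*=np.sign(n[2]); e=(P-P.mean(0))@n; P=P[abs(e)<max(.003,2*e.std())]
print('n',n,'tilt',np.arccos(n[2]),'az of downhill',np.degrees(np.arctan2(n[1],n[0])),len(P),e.std(),P.mean(0))
for uv in [(248,198),(313,210),(224,293),(290,303),(400,228),(380,325),(352,262),(304,294),(384,310),(397,237),(318,222),(409,325)]: print(uv,world('top1',*uv).round(4))
E
```

```text
n [ 0.41284172 -0.08781112  0.90655994] tilt 0.4357352900844761 az of downhill -12.007820672489883 4139 0.0013551132498006023 [ 0.54806827 -0.05325494  0.13914022]
(248, 198) [0.7007 0.1664 0.1061]
(313, 210) [0.6791 0.0235 0.0907]
(224, 293) [0.4936 0.2131 0.09  ]
(290, 303) [0.4722 0.0701 0.1092]
(400, 228) [ 0.6402 -0.1697  0.0901]
(380, 325) [ 0.4279 -0.1214  0.0929]
(352, 262) [ 0.5555 -0.0582  0.1443]
(304, 294) [0.4868 0.0398 0.1724]
(384, 310) [ 0.4563 -0.1181  0.1751]
(397, 237) [ 0.6199 -0.1626  0.0899]
(318, 222) [0.6526 0.0122 0.0871]
(409, 325) [ 0.4288 -0.1935  0.0431]
```

View pics/c1.png

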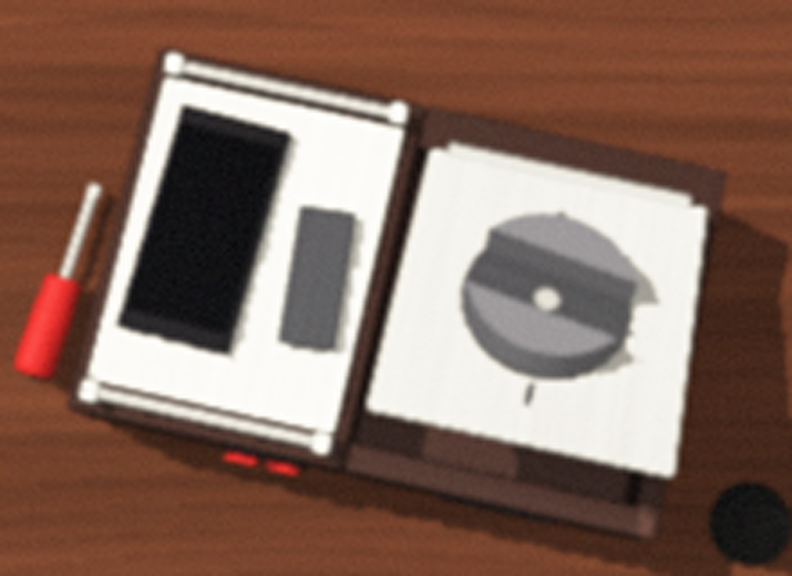

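Machine yaw is about -12° and the hatch is open 0.436 rad. The hinge middle is at about (0.636,-0.075), so the dial axis when shut is at (0.543,-0.055) and the lip when open is at (0.490,-0.044,0.166). The tool's y is already within a few degrees of the slot, so I'll fly to the lip with the fingers closed.

>>> servo_tool(
  increments=[
    {"slide":[-478,-491,0],"dr":[0,0,0],"jaw":1},
    {"slide":[-478,-491,0],"dr":[0,0,0],"jaw":1},
    {"slide":[-478,-491,0],"dr":[0,0,0],"jaw":1},
    {"slide":[-478,-491,0],"dr":[0,0,0],"jaw":1},
    {"slide":[-478,-491,0],"dr":[0,0,0],"jaw":1},
    {"slide":[-478,-491,0],"dr":[0,0,0],"jaw":1},
    {"slide":[-478,-491,0],"dr":[0,0,0],"jaw":1},
    {"slide":[-478,-491,0],"dr":[0,0,0],"jaw":1},
    {"slide":[-478,-491,0],"dr":[0,0,0],"jaw":1},
    {"slide":[-478,-491,0],"dr":[0,0,0],"jaw":1},
    {"slide":[-478,-491,0],"dr":[0,0,0],"jaw":1},
    {"slide":[-478,-491,0],"dr":[0,0,0],"jaw":1},
    {"slide":[-478,-491,0],"dr":[0,0,0],"jaw":1},
    {"slide":[-478,-491,0],"dr":[0,0,0],"jaw":1},
    {"slide":[-478,-491,0],"dr":[0,0,0],"jaw":1},
    {"slide":[-478,-491,0],"dr":[0,0,0],"jaw":1},
    {"slide":[-478,-491,0],"dr":[0,0,0],"jaw":1},
  ],
)

```text
t: 1.8
tool_pos: [0.488, -0.0427, 0.4044]
orientation: [-0.488, -3.102, -0.001]
force: [-0.5, 1.2, 1.1]
opening: 0.0007
gripper_force: 0.0
```

```bash
python3 - <<'E'
from h import *
s=read_state(); print(s['t'],s['q'],s['opening'],s['force']); Rm=R.from_rotvec(s['orientation']).as_matrix()
print(s['tool_pos'],Rm.round(3))
grab('wrist','w1'); print(camera_params('wrist'))
E
```

```text
1.8 [-1.92069497e-01 -1.70942973e-01  1.78611707e+00  3.65483865e-04
  1.52734130e+00 -1.45060505e+00] 0.000657653988379837 [-0.52129137  1.23247576  1.13830231]
[ 0.48798635 -0.04266679  0.40437343] [[-0.952  0.307 -0.001]
 [ 0.307  0.952  0.001]
 [ 0.001  0.    -1.   ]]
{'fx': 371.64829954431775, 'fy': 371.64829954431775, 'cx': 318.95093607428333, 'cy': 241.1098188415753, 'rvec': array([-2.36613348, -1.72300964, -0.22076664]), 'tvec': array([-0.11007611, -0.49124648,  0.26926684])}
```

View pics/w1.png

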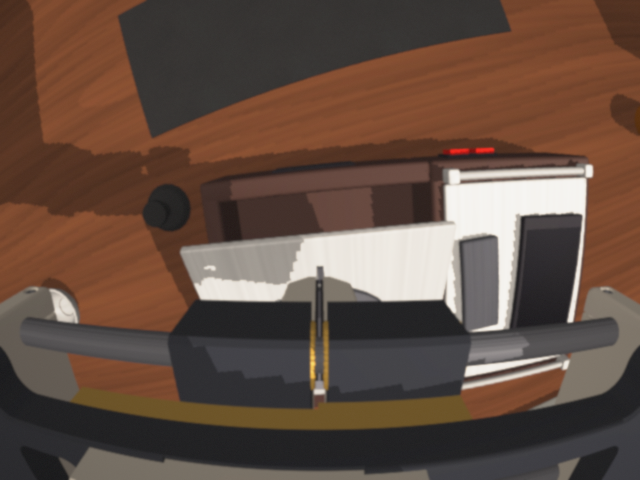

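The wrist view shows the panel's front edge from (182,248) to (455,223), with the closed fingers just behind it at x≈320, so they are over the clear strip. I'll check the finger size from the saved depth, then push.

```bash
python3 - <<'E'
from h import *
f=np.load('w1.npz'); s=read_state(); T=R.from_rotvec(s['orientation']).as_matrix(); t0=s['tool_pos']
Rm=R.from_rotvec(f['rvec']).as_matrix()
for u,v in [(200,306),(300,306),(340,306),(440,306),(180,330),(460,330),(250,330),(250,380),(320,280),(320,340)]:
    d=f['d'][v,u]; x,y=(u-f['cx']),(v-f['cy']); r=np.hypot(x,y); th=r/f['fx']
    ray=np.array([np.tan(th)*x/r,np.tan(th)*y/r,1])
    w=Rm.T@(ray*d-f['tvec']); print((u,v),d,(T.T@(w-t0)*1000).round(1))
E
```

```text
(200, 306) 0.07899518 [ 36.1 -26.   93. ]
(300, 306) 0.07983292 [36.2 -3.7 93.9]
(340, 306) 0.081220135 [35.6  5.1 95.2]
(440, 306) 0.07794528 [36.5 27.1 92. ]
(180, 330) 0.06752045 [ 36.2 -26.6  81.1]
(460, 330) 0.066777155 [36.5 27.7 80.5]
(250, 330) 0.06935935 [ 35.9 -12.8  83. ]
(250, 380) 0.06638624 [ 27.7 -12.6  77.8]
(320, 280) 0.17631952 [  7.5   0.9 186.1]
(320, 340) 0.07508021 [31.2  0.7 87.7]
```

>>> servo_tool(
  increments=[
    {"slide":[0,0,20],"dr":[0,0,0],"jaw":1},
    {"slide":[0,0,40],"dr":[0,0,0],"jaw":1},
    {"slide":[2,0,55],"dr":[0,0,0],"jaw":1},
    {"slide":[5,-1,70],"dr":[0,0,0],"jaw":1},
    {"slide":[8,-1,85],"dr":[0,0,0],"jaw":1},
    {"slide":[11,-2,100],"dr":[0,0,0],"jaw":1},
    {"slide":[14,-2,110],"dr":[0,0,0],"jaw":1},
    {"slide":[14,-2,116],"dr":[0,0,0],"jaw":1},
    {"slide":[14,-2,120],"dr":[0,0,0],"jaw":1},
  ],
)

```text
t: 2.75
tool_pos: [0.4742, -0.041, 0.2841]
orientation: [-0.489, -3.102, 0.0]
force: [-0.6, 0.0, 0.8]
opening: 0.0003
gripper_force: 0.5
```

>>> servo_tool(
  increments=[
    {"slide":[0,0,2],"dr":[0,0,0],"jaw":1},
    {"slide":[0,0,4],"dr":[0,0,0],"jaw":1},
    {"slide":[0,0,4],"dr":[0,0,0],"jaw":1},
    {"slide":[0,0,4],"dr":[0,0,0],"jaw":1},
  ],
)

```text
t: 3.15
tool_pos: [0.4745, -0.041, 0.2822]
orientation: [-0.489, -3.103, 0.0]
force: [-7.9, 0.8, 12.8]
opening: 0.0003
gripper_force: 6.3
```

The downward push stopped at tip height 0.096 m with 13 N, so the hatch is on its stop. I'll lift and move aside to check the dial.

>>> servo_tool(
  increments=[
    {"slide":[0,0,-30],"dr":[0,0,0],"jaw":1},
    {"slide":[0,0,-60],"dr":[0,0,0],"jaw":1},
    {"slide":[-15,-45,-75],"dr":[0,0,0],"jaw":0.6},
    {"slide":[-30,-90,-80],"dr":[0,0,0],"jaw":0.6},
    {"slide":[-45,-130,-80],"dr":[0,0,0],"jaw":0.6},
    {"slide":[-55,-171,-80],"dr":[0,0,0],"jaw":0.6},
    {"slide":[-55,-171,-80],"dr":[0,0,0],"jaw":0.6},
  ],
)

```text
t: 3.85
tool_pos: [0.4736, -0.225, 0.3613]
orientation: [0.496, 3.101, -0.003]
force: [-0.2, 0.7, 0.4]
opening: 0.0349
gripper_force: 0.0
```

```bash
python3 - <<'E'
from h import *
grab('top','top2'); s=read_state(); print(s['t'],s['tool_pos'],s['opening'])
im=cv2.imread('pics/top2.png')[190:340,290:420]
cv2.imwrite('pics/c2.png',cv2.resize(im,None,fx=4,fy=4,interpolation=cv2.INTER_CUBIC))
E
```

```text
3.9 [ 0.4738392  -0.22291075  0.36101862] 0.03618354727889862
```

View pics/c2.png

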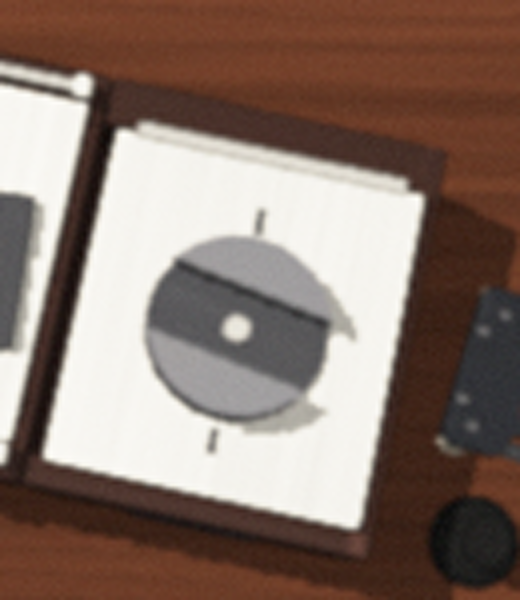

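The hatch is shut, and the marks are at crop (262,222) and (213,441). The dial dot is at (237,328), and the slot leans 22° in the image, about 10° (0.17 rad) from the hinge line. Next I'll work out the axis position.

```bash
python3 - <<'E'
from h import *
g=lambda x,y:world('top2',290+(x+.5)/4-.5,190+(y+.5)/4-.5)
f=np.load('top2.npz');Rm=R.from_rotvec(f['rvec']).as_matrix(); C=-Rm.T@f['tvec'].ravel()
def atz(x,y,z):
    u,v=290+(x+.5)/4-.5,190+(y+.5)/4-.5
    r=Rm.T@np.array([(u-f['cx'])/f['fx'],(v-f['cy'])/f['fy'],1]); return C+r*(z-C[2])/r[2]
m1,m2=atz(262,222,.096),atz(213,441,.096); print(m1,m2,np.linalg.norm(m1-m2),(m1+m2)/2,np.degrees(np.arctan2(*(m1-m2)[1::-1])))
c=atz(237,328,.102);print('dot',c,g(237,328))
a,b=atz(180,262,.121),atz(328,322,.121);print('slot ang',np.degrees(np.arctan2(*(a-b)[1::-1])))
s=read_state();T=R.from_rotvec(s['orientation']).as_matrix()
ax=((m1+m2)/2+c)/2; ax[2]=.105+.186
print(ax,'slide mm',T.T@(ax-s['tool_pos'])*1000, 'tool y ang',np.degrees(np.arctan2(T[1,1],T[0,1])),s['force'])
E
```

```text
[ 0.59965043 -0.06925738  0.096     ] [ 0.48038833 -0.0421918   0.096     ] 0.1222947055353006 [ 0.54001938 -0.05572459  0.096     ] -12.786245812684475
dot [ 0.54056125 -0.05485587  0.102     ] [ 0.54008088 -0.05454898  0.10598286]
slot ang 68.16143698059237
[ 0.54029031 -0.05529023  0.291     ] slide mm [-10.8931417  180.00589038  69.95867765] tool y ang 71.85176783356906 [-1.06843242  0.20808129  0.2756782 ]
```

The marks measure 122 mm apart, as given, and the axis is at (0.540,-0.055). I'll go over it, align with the slot and descend to 6 mm above the slot floor.

>>> servo_tool(
  increments=[
    {"slide":[-3,45,0],"dr":[0,0,0.06],"jaw":0.6},
    {"slide":[-6,90,0],"dr":[0,0,0.06],"jaw":0.6},
    {"slide":[-9,135,0],"dr":[0,0,0.06],"jaw":0.6},
    {"slide":[-11,180,0],"dr":[0,0,0.06],"jaw":0.6},
    {"slide":[-11,180,0],"dr":[0,0,0.06],"jaw":0.6},
    {"slide":[-11,180,20],"dr":[0,0,0.06],"jaw":0.6},
    {"slide":[-11,180,40],"dr":[0,0,0.06],"jaw":0.6},
    {"slide":[-11,180,40],"dr":[0,0,0.06],"jaw":0.6},
    {"slide":[-11,180,40],"dr":[0,0,0.06],"jaw":0.6},
  ],
)

```text
t: 4.8
tool_pos: [0.5397, -0.0525, 0.3209]
orientation: [-0.582, -3.086, -0.0]
force: [0.3, -0.5, 0.3]
opening: 0.0371
gripper_force: 0.0
```

```bash
python3 - <<'E'
from h import *
s=read_state(); print(s['tool_pos'],s['opening'],s['force'],np.degrees(np.arctan2(*R.from_rotvec(s['orientation']).as_matrix()[1::-1,1])))
E
```

```text
[ 0.53968427 -0.05247962  0.32085314] 0.037146587924594465 [ 0.25340813 -0.5102482   0.32999026] 68.65692099120109
```

>>> servo_tool(
  increments=[
    {"slide":[0,-3,8],"dr":[0,0,0],"jaw":0.6},
    {"slide":[0,-3,16],"dr":[0,0,0],"jaw":0.6},
    {"slide":[0,-3,24],"dr":[0,0,0],"jaw":0.6},
    {"slide":[0,-3,28],"dr":[0,0,0],"jaw":0.6},
    {"slide":[0,-3,28],"dr":[0,0,0],"jaw":0.6},
    {"slide":[0,-3,28],"dr":[0,0,0],"jaw":0.6},
  ],
)

```text
t: 5.4
tool_pos: [0.5389, -0.0555, 0.2927]
orientation: [-0.582, -3.087, -0.0]
force: [-0.1, 0.0, 0.7]
opening: 0.0373
gripper_force: 0.0
```

No contact, so the fingers are in the slot. Now I turn clockwise (+z of the tool).

>>> servo_tool(
  increments=[
    {"slide":[0,0,0],"dr":[0,0,0.12],"jaw":0.6},
    {"slide":[0,0,0],"dr":[0,0,0.24],"jaw":0.6},
    {"slide":[0,0,0],"dr":[0,0,0.36],"jaw":0.6},
    {"slide":[0,0,0],"dr":[0,0,0.48],"jaw":0.6},
    {"slide":[0,0,0],"dr":[0,0,0.6],"jaw":0.6},
    {"slide":[0,0,0],"dr":[0,0,0.72],"jaw":0.6},
    {"slide":[0,0,0],"dr":[0,0,0.84],"jaw":0.6},
    {"slide":[0,0,0],"dr":[0,0,0.96],"jaw":0.6},
    {"slide":[0,0,0],"dr":[0,0,1.08],"jaw":0.6},
    {"slide":[0,0,0],"dr":[0,0,1.2],"jaw":0.6},
  ],
)

```text
t: 6.4
tool_pos: [0.5388, -0.0549, 0.2931]
orientation: [-2.228, -2.213, -0.001]
force: [-2.4, 3.8, 3.0]
opening: 0.0372
gripper_force: 3.0
```

```bash
python3 - <<'E'
from h import *
s=read_state(); print(s['tool_pos'],s['opening'],s['force'],s['wrist_torque'],s['q'][5],np.degrees(np.arctan2(*R.from_rotvec(s['orientation']).as_matrix()[1::-1,1])))
E
```

```text
[ 0.53876656 -0.05494363  0.29312849] 0.03723683923535042 [-2.36794869  3.76265641  2.98826618] [0.62157821 0.55246631 0.1293462 ] -0.1904997529260775 -0.36991468174157316
```

The wrist torque is 0.13 N m, so the dial is turning. I'll continue to the stop.

>>> servo_tool(
  increments=[
    {"slide":[0,0,0],"dr":[0,0,0.12],"jaw":0.6},
    {"slide":[0,0,0],"dr":[0,0,0.24],"jaw":0.6},
    {"slide":[0,0,0],"dr":[0,0,0.36],"jaw":0.6},
    {"slide":[0,0,0],"dr":[0,0,0.45],"jaw":0.6},
    {"slide":[0,0,0],"dr":[0,0,0.52],"jaw":0.6},
    {"slide":[0,0,0],"dr":[0,0,0.57],"jaw":0.6},
    {"slide":[0,0,0],"dr":[0,0,0.6],"jaw":0.6},
    {"slide":[0,0,0],"dr":[0,0,0.6],"jaw":0.6},
  ],
)

```text
t: 7.2
tool_pos: [0.5388, -0.0542, 0.2932]
orientation: [-2.778, -1.463, -0.001]
force: [-3.0, 8.2, 2.5]
opening: 0.0367
gripper_force: 9.8
```

```bash
python3 - <<'E'
from h import *
s=read_state(); print(s['tool_pos'],s['opening'],s['force'],s['wrist_torque'],s['q'][5],np.degrees(np.arctan2(*R.from_rotvec(s['orientation']).as_matrix()[1::-1,1])))
E
```

```text
[ 0.5388248  -0.05418744  0.29316119] 0.03674413734725908 [-3.01974772  8.22956954  2.45160545] [1.18917595 0.49288902 0.65226767] 0.40514477252030107 -34.462971834750846
```

The torque rose to 0.65 N m, so the dial is on its stop. I'll back off inside the slot's slack, lift clear and move aside.

>>> servo_tool(
  increments=[
    {"slide":[0,0,0],"dr":[0,0,-0.12],"jaw":0.6},
    {"slide":[0,0,0],"dr":[0,0,-0.24],"jaw":0.6},
    {"slide":[0,0,0],"dr":[0,0,-0.36],"jaw":0.6},
    {"slide":[0,0,0],"dr":[0,0,-0.36],"jaw":0.6},
    {"slide":[0,0,-20],"dr":[0,0,-0.36],"jaw":0.6},
    {"slide":[0,0,-50],"dr":[0,0,-0.36],"jaw":0.6},
    {"slide":[0,0,-100],"dr":[0,0,-0.36],"jaw":0.6},
  ],
)

```text
t: 7.9
tool_pos: [0.5378, -0.0553, 0.3906]
orientation: [-2.474, -1.929, 0.007]
force: [-0.0, 0.3, -1.4]
opening: 0.0371
gripper_force: 0.0
```

```bash
python3 - <<'E'
from h import *
s=read_state();T=R.from_rotvec(s['orientation']).as_matrix()
print(s['tool_pos'],s['force'],T.T@np.array([-50,-200,0]))
E
```

```text
[ 0.53781885 -0.05532204  0.39056237] [-0.04025935  0.25321229 -1.3502569 ] [-2.06155116e+02  2.52956378e-01  6.37084755e-02]
```

>>> servo_tool(
  increments=[
    {"slide":[-50,0,0],"dr":[0,0,0],"jaw":0.6},
    {"slide":[-100,0,0],"dr":[0,0,0],"jaw":0.6},
    {"slide":[-150,0,0],"dr":[0,0,0],"jaw":0.6},
    {"slide":[-200,0,0],"dr":[0,0,0],"jaw":0.6},
    {"slide":[-200,0,0],"dr":[0,0,0],"jaw":0.6},
    {"slide":[-200,0,0],"dr":[0,0,0],"jaw":0.6},
    {"slide":[-200,0,0],"dr":[0,0,0],"jaw":0.6},
  ],
)

```text
t: 8.6
tool_pos: [0.4912, -0.249, 0.3928]
orientation: [-2.475, -1.935, -0.001]
force: [-0.2, 0.3, -0.0]
opening: 0.0371
gripper_force: 0.0
```

```bash
python3 - <<'E'
from h import *
grab('top','top3')
im=cv2.imread('pics/top3.png')[190:340,200:420]
cv2.imwrite('pics/c3.png',cv2.resize(im,None,fx=3.6,fy=3.6,interpolation=cv2.INTER_CUBIC))
E
```

```text
(no output)
```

View pics/c3.png

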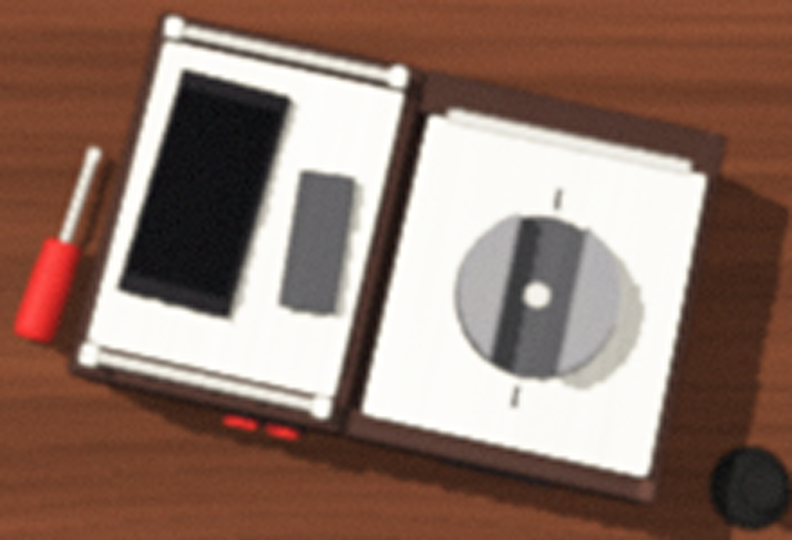

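The hatch is shut, and the slot lines up with the marks at (559,198) and (515,397) to within about 2°. The screen, battery, driver and sucker are undisturbed, and the hand is clear.

```bash
python3 -c "
from plant import close_job; print(close_job())"
```

```text
the job is handed in; nothing more can be done
None
```

I pushed the hatch fully shut and turned the dial clockwise to its stop, with the slot within about 2° of the lock marks; the hand is clear and the job is handed in, though the hand-in returned no verdict.

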